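# Hole saws back on the rack by size

## Task

Put the four hole saws back on the plywood rack in order of size: the largest on the cork pad next to the steel carrying handle, then the next smaller on each following pad, down to the smallest at the far end. Stand each one upright, shank up, centred on its own pad, and let go of it; nothing may touch the freshly painted black panel, it is still wet.

Things in the scene. Friction and masses are not known exactly. Their poses are not given: they have to be found in the camera images.
- saw_66: Hole saw, the largest, loose: a dark steel cup 66 mm in diameter and 45 mm high, standing open end down on the table; on its top a brass nut 20 mm in diameter, 8 mm high, and above that a bare round steel shank 12 mm in diameter, from 53 mm to 98 mm above the underside. Weighs 0.1 to 0.45 kg. Origin: centre of the underside; z axis up along the shank. The shank can be gripped from above with any yaw.
- saw_54: Hole saw, the second largest, loose: a dark steel cup 54 mm in diameter and 45 mm high, standing open end down on the table; on its top a brass nut 20 mm in diameter, 8 mm high, and above that a bare round steel shank 12 mm in diameter, from 53 mm to 98 mm above the underside. Weighs 0.1 to 0.45 kg. Origin: centre of the underside; z axis up along the shank. The shank can be gripped from above with any yaw.
- saw_42: Hole saw, the third largest, loose: a dark steel cup 42 mm in diameter and 45 mm high, standing open end down on the table; on its top a brass nut 20 mm in diameter, 8 mm high, and above that a bare round steel shank 12 mm in diameter, from 53 mm to 98 mm above the underside. Weighs 0.1 to 0.45 kg. Origin: centre of the underside; z axis up along the shank. The shank can be gripped from above with any yaw.
- saw_30: Hole saw, the smallest, loose: a dark steel cup 30 mm in diameter and 45 mm high, standing open end down on the table; on its top a brass nut 20 mm in diameter, 8 mm high, and above that a bare round steel shank 12 mm in diameter, from 53 mm to 98 mm above the underside. Weighs 0.1 to 0.45 kg. Origin: centre of the underside; z axis up along the shank. The shank can be gripped from above with any yaw.
- pad_a: One of four identical round cork pads, 72 mm in diameter and 2 mm thick, fixed in a row at 85 mm spacing on the rack, a plywood board (80 x 470 x 20 mm) that lies fixed on the table, roughly across the robot's view. The letters do not follow the order in the row. Origin: centre of the pad's underside, on the board's top 20 mm above the table; the pad's top is 2 mm above the origin. y axis along the row.
- pad_b: One of four identical round cork pads, 72 mm in diameter and 2 mm thick, fixed in a row at 85 mm spacing on the rack, a plywood board (80 x 470 x 20 mm) that lies fixed on the table, roughly across the robot's view. The letters do not follow the order in the row. Origin: centre of the pad's underside, on the board's top 20 mm above the table; the pad's top is 2 mm above the origin. y axis along the row.
- pad_c: One of four identical round cork pads, 72 mm in diameter and 2 mm thick, fixed in a row at 85 mm spacing on the rack, a plywood board (80 x 470 x 20 mm) that lies fixed on the table, roughly across the robot's view. The letters do not follow the order in the row. Origin: centre of the pad's underside, on the board's top 20 mm above the table; the pad's top is 2 mm above the origin. y axis along the row.
- pad_d: One of four identical round cork pads, 72 mm in diameter and 2 mm thick, fixed in a row at 85 mm spacing on the rack, a plywood board (80 x 470 x 20 mm) that lies fixed on the table, roughly across the robot's view. The letters do not follow the order in the row. Origin: centre of the pad's underside, on the board's top 20 mm above the table; the pad's top is 2 mm above the origin. y axis along the row.
- handle: The rack's carrying handle: a steel loop (44 mm wide across the board, its top 62 mm above the board) on a dark wooden block 60 x 40 x 20 mm, fixed on the rack at one end of the row of pads (either end), its centre 75 mm from the centre of the nearest pad. The other end has only a plain, low, pale block. Origin: centre of the block's underside, on the board's top; y axis along the row.
- panel: Freshly painted, wet black speaker panel, 240 x 240 x 18 mm with a round hole of 120 mm, lying level on three tins at the right-hand side (-y) of the table; its top is 90 mm above the table. Fixed. Origin: on the table below the panel's centre; x and y axes along its edges. To be left untouched.
Mind the look-alikes: they are no part of the job. Leave any orange or pink look-alike of the saw_30 alone.

How it is judged:
By the outcome, as a careful person would: the job done as asked, in the order asked, and still so for the second after the job is handed in, with the robot touching nothing.
It also fails if it takes over 86 s, if anything falls off the work surface, if the arm or the gripper's body presses on something with over 40 N, if the wrist force passes 120 N, or if a joint passes its speed limit or range.

## Robot

A 6-joint arm with a two-finger parallel gripper is mounted at the origin on the work surface. World frame = base frame: x ahead of the robot, y to its left, z up, the work surface at z = 0. Lengths are in m, angles in rad, forces in N, time in s.
With the tool pointing down it reaches from about 0.3 to 0.775 m from the base axis. Payload 14.6 kg.
Tool frame: the origin (TCP) lies midway between the tips of the shut fingers; the grasp point (between the pads) lies 19 mm behind it (grasp_offset is the distance from the TCP to the grasp point, in m); z points along the fingers, y is the line along which they close (so a half turn about z gives the same grasp; the last joint's range is limited). The gripper opens to 94 mm and grips with 3 to 60 N. Pads are 16 mm wide; open, the fingers measure 119 mm over their backs; the gripper's body (75 mm by 177 mm) begins 78 mm behind the grasp point.
Start: joints at [1.151, 0.3, 1.521, -0, 1.321, -0.067], TCP at [0.19, 0.516, 0.205] pointing down, gripper open.
Joint ranges: [-3.03, 3.03], [-0.79, 2.21], [0.23, 2.52], [-1.04, 4.18], [0, 3.07], [-2.55, 2.55]. Speed limits (rad/s): [2.22, 2.22, 2.57, 3.14, 3.14, 3.14].

## Interface

Orientations are given as [roll, pitch, yaw] about the fixed x, y, z axes, in that order (R = Rz(yaw) Ry(pitch) Rx(roll)).
In Python, from station import * gives the robot as it stands. The module is installed in compiled form; this text tells all that it offers.
- The arm moves only by the tool send_rows, never from a script. Its argument "rows" is a list of rows, each an object of numbers: "dx", "dy", "dz": the shift along the tool's x, y, z in mm; "roll": the turn about the tool's z in degrees; "jaw": the closure, from -1 (fully open) to 1 (shut). In form: [{"dx": .., "dy": .., "dz": .., "roll": .., "jaw": ..}, ...]. A call has 1 to 12 rows; each row shifts and turns the commanded pose from where the row before left it, along the tool's axes as they then stand; what a row does not reach is not made up. A row lasts 1/12 s, in which the tool goes at most 41.7 mm and 7.16 degrees, less where a joint would pass 70% of its speed; a pose out of reach is approached as far as the arm can. A call is refused whole if a number of a shift passes 41.7 or a number of a turn 7.16, either way. A call with a gripper value outside its range is refused whole. The fingers move at their own pace and stop on an object; "force" is the grip in N (left out, the last holds). Time passes only in rows, so rows that do not move let the fingers close. It gives the time, the measured TCP pose, the force, the opening and the grip force at its end, in the units of the state.
- get_obs(): the state, without advancing time (a new reading comes with each control period).
- camera(name): name is "side" or "top" or "wrist"; returns a dict with "frame" (400x640x3 uint8, red, green, blue), "z_map" (400x640 float32, m along the optical axis (not along the pixel's ray), 0 where there is no reading), "camera_matrix" (3x3 intrinsics, pixels), "rvec" (rotation vector, rad) and "tvec" (3), from world to camera coordinates, as OpenCV has them. Camera axes: x right, y down, z forward; pixel columns grow to the right and rows downward; lengths in m; the calibration is good to about 2 mm. The wrist camera is an equidistant fisheye: a pixel r from the principal point sees the ray r / f radians off the axis. A picture is of the moment at which its call begins.
- hand_in(): hands the job in; it is judged then, once.
The state is a dict: "time_s": time; "qpos": joint angles; "joint_vel": joint speeds; "tau": joint torques, N m; "ee_pos": TCP position; "eef_rot": TCP orientation; "force": force on the tool from outside, world axes, zero at the start; "moment": the same for the moment, N m; "grip_width": finger opening in m; "grip_force": force on a finger pad.
Only numpy, scipy, OpenCV 4.12 (cv2) and the standard library are available. Lean on these libraries where they do the work, as an engineer would, in place of code of your own. Each camera call takes 0.05 s, during which the arm holds its last target. There are 200 camera calls.

## Working session

There is one attempt and no reset: what is moved stays moved. The work goes in short steps, Python scripts to look and compute and a tool call to move; the robot and the scene stay as the last step left them, time stands still between calls to the robot, and variables do not carry over. Pictures are saved under pics/ and viewed, at most 14 in all, crops included, and the job is handed in when it is done.

Besides the shell and the picture viewer there is one more tool, called after "Emit:" by a JSON object that holds its "fn" and its "kwargs". send_rows: Moves the arm, as the interface text tells. Its arguments: {"type":"object","properties":{"rows":{"type":"array"},"force":{"type":"number"}},"required":["rows"]}

```bash
mkdir -p pics
cat > h.py <<'E'
from station import *
import numpy as np, cv2
def snap(n,fn=None):
    c=camera(n); np.savez('%s.npz'%n,**c)
    if fn: cv2.imwrite('pics/'+fn,c['frame'][:,:,::-1])
    return c
def cloud(c):
    K=c['camera_matrix'];R=cv2.Rodrigues(np.array(c['rvec'],float))[0];t=np.array(c['tvec']).ravel()
    z=c['z_map'];v,u=np.mgrid[:z.shape[0],:z.shape[1]]
    P=np.stack([(u-K[0,2])/K[0,0]*z,(v-K[1,2])/K[1,1]*z,z],-1)
    return (P-t)@R
def ray(c,u,v,h):
    K=c['camera_matrix'];R=cv2.Rodrigues(np.array(c['rvec'],float))[0];t=np.array(c['tvec']).ravel()
    o=-R.T@t; d=R.T@np.array([(u-K[0,2])/K[0,0],(v-K[1,2])/K[1,1],1])
    return o+d*(h-o[2])/d[2]
E
python3 - <<'E'
from h import *
s=get_obs();print(s)
for n in('top','side'):
    c=snap(n,n+'1.png')
    R=cv2.Rodrigues(np.array(c['rvec'],float))[0];print(n,-R.T@np.ravel(c['tvec']),R[2],c['camera_matrix'].tolist())
E
```

```text
{'time_s': 0.0, 'qpos': array([ 1.15138899e+00,  3.00426857e-01,  1.52156468e+00, -2.96820645e-05,
        1.32067702e+00, -6.65995727e-02]), 'joint_vel': array([ 1.22630010e-03,  6.48666417e-04, -1.24790721e-03, -5.12947516e-05,
        3.61239621e-04, -7.22391262e-05]), 'tau': array([-1.22821719e-03, -5.31813240e+01, -3.52726400e+01,  7.07238447e-02,
        2.45099002e-02, -9.60528519e-05]), 'ee_pos': array([0.18995157, 0.51589108, 0.20491753]), 'eef_rot': array([-3.14051722e+00, -4.29153198e-05,  2.78879223e+00]), 'force': array([-0.18503452, -0.50951589, -0.06444047]), 'moment': array([ 0.06254891, -0.01301277, -0.02322092]), 'grip_force': 0.0, 'grip_width': 0.0942197058802296}
top [ 0.34164065 -0.12895733  1.21878873] [ 0.18578249 -0.02327643 -0.98231516] [[409.93307536839484, 0.0, 309.71033447355387], [0.0, 409.93307536839484, 192.12005027142266], [0.0, 0.0, 1.0]]
side [ 0.48262089 -1.21974286  0.88273988] [ 0.04229576  0.79572507 -0.60417934] [[497.9679159436258, 0.0, 322.36328802972577], [0.0, 497.9679159436258, 197.137961841922], [0.0, 0.0, 1.0]]
```

View pics/top1.png

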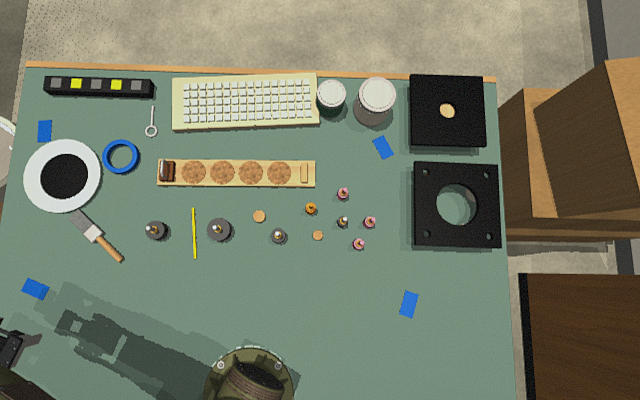

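View pics/side1.png

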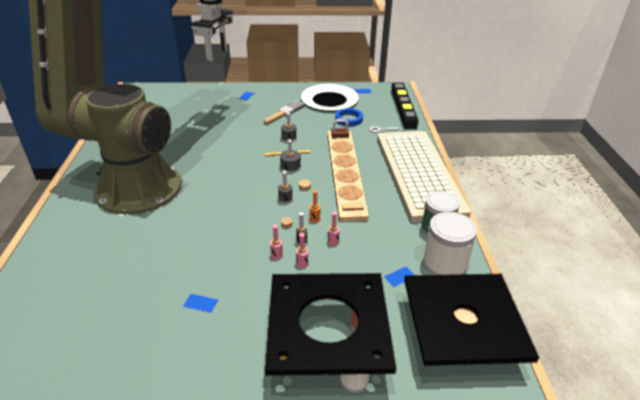

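Top view: the handle block is at the left end (168,170), the pads at u≈194, 222, 251 and 280 (v≈172). The grey saws are near (155,230), (219,230), (279,236) and (343,221), the last surrounded by pink and orange look-alikes. The panel is at (457,205).

Run:
```python
from h import *
c={n:dict(np.load(n+'.npz')) for n in('top','side')}
t=c['top'];f=t['frame'];hsv=cv2.cvtColor(f,cv2.COLOR_RGB2HSV);P=cloud(t)
# saws: cup-top points by cloud
for u,v in[(155,230),(219,230),(279,236),(343,221),(311,208),(343,193),(369,222),(359,243)]:
    w=20 if u<300 else 11
    Q=P[v-w:v+w,u-w:u+w].reshape(-1,3)
    for lo,hi in((.035,.05),(.06,.11)):
        q=Q[(Q[:,2]>lo)&(Q[:,2]<hi)]
        if len(q):print((u,v),lo,len(q),q.mean(0).round(3),np.ptp(q,0).round(3),((q.max(0)+q.min(0))/2).round(3))
# pads
m=cv2.inRange(hsv,(5,60,90),(20,160,230));m[:155]=0;m[190:]=0;m[:,:180]=0;m[:,298:]=0
m=cv2.morphologyEx(m,cv2.MORPH_OPEN,np.ones((5,5)))
for k in cv2.findContours(m,0,2)[0]:
    if cv2.contourArea(k)>150:
        (x,y),r=cv2.minEnclosingCircle(k);M=cv2.moments(k);print('pad',(x,y),r,ray(t,M['m10']/M['m00'],M['m01']/M['m00'],.022).round(4))
print('handle',ray(t,168,170,.05))
big=cv2.resize(f[150:260,130:390],(780,330),interpolation=cv2.INTER_CUBIC)
s=cv2.resize(c['side']['frame'][110:280,230:380],(600,680),interpolation=cv2.INTER_CUBIC)[:600]
cv2.imwrite('pics/t2.png',big[:,:,::-1]);cv2.imwrite('pics/s2.png',s[:,:,::-1])
```

```text
(155, 230) 0.035 242 [0.442 0.279 0.044] [0.052 0.056 0.015] [0.443 0.282 0.042]
(155, 230) 0.06 35 [0.442 0.28  0.086] [0.011 0.011 0.039] [0.443 0.282 0.081]
(219, 230) 0.035 377 [0.449 0.102 0.044] [0.063 0.064 0.015] [0.45  0.102 0.043]
(219, 230) 0.06 28 [0.448 0.101 0.087] [0.01  0.012 0.041] [0.449 0.103 0.08 ]
(279, 236) 0.035 131 [ 0.436 -0.068  0.045] [0.04  0.038 0.012] [ 0.437 -0.067  0.044]
(279, 236) 0.06 19 [ 0.435 -0.068  0.092] [0.01  0.01  0.034] [ 0.435 -0.068  0.084]
(343, 221) 0.035 44 [ 0.478 -0.251  0.045] [0.026 0.026 0.011] [ 0.48  -0.253  0.044]
(343, 221) 0.06 23 [ 0.48  -0.252  0.091] [0.011 0.01  0.036] [ 0.481 -0.252  0.084]
(311, 208) 0.035 41 [ 0.515 -0.158  0.045] [0.027 0.029 0.01 ] [ 0.518 -0.159  0.044]
(311, 208) 0.06 21 [ 0.517 -0.159  0.091] [0.011 0.009 0.035] [ 0.518 -0.159  0.083]
(343, 193) 0.035 44 [ 0.56  -0.251  0.044] [0.029 0.027 0.012] [ 0.564 -0.253  0.043]
(343, 193) 0.06 25 [ 0.563 -0.252  0.09 ] [0.011 0.01  0.038] [ 0.564 -0.252  0.083]
(369, 222) 0.035 47 [ 0.48  -0.328  0.044] [0.029 0.03  0.015] [ 0.481 -0.331  0.043]
(369, 222) 0.06 24 [ 0.481 -0.329  0.089] [0.009 0.01  0.041] [ 0.481 -0.331  0.082]
(359, 243) 0.035 45 [ 0.417 -0.296  0.044] [0.026 0.028 0.014] [ 0.418 -0.299  0.042]
(359, 243) 0.06 22 [ 0.417 -0.298  0.091] [0.01  0.01  0.033] [ 0.417 -0.299  0.083]
pad (278.5, 171.625) 12.802077293395996 [ 0.6258 -0.0629  0.022 ]
pad (250.5, 171.14706420898438) 13.518320083618164 [0.6243 0.0216 0.022 ]
pad (208.0, 171.0357208251953) 28.449325561523438 [0.6221 0.149  0.022 ]
handle [0.61694325 0.25625773 0.05      ]
```

View pics/t2.png

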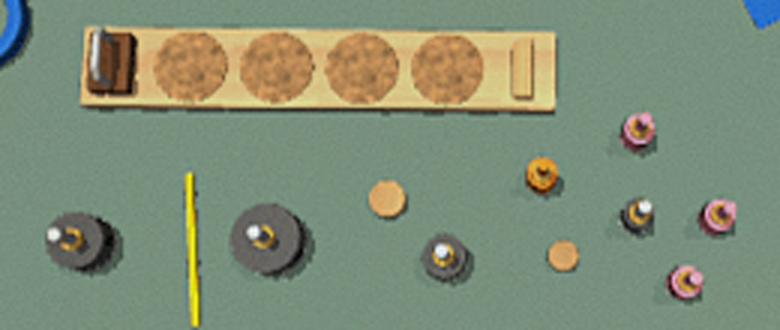

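View pics/s2.png

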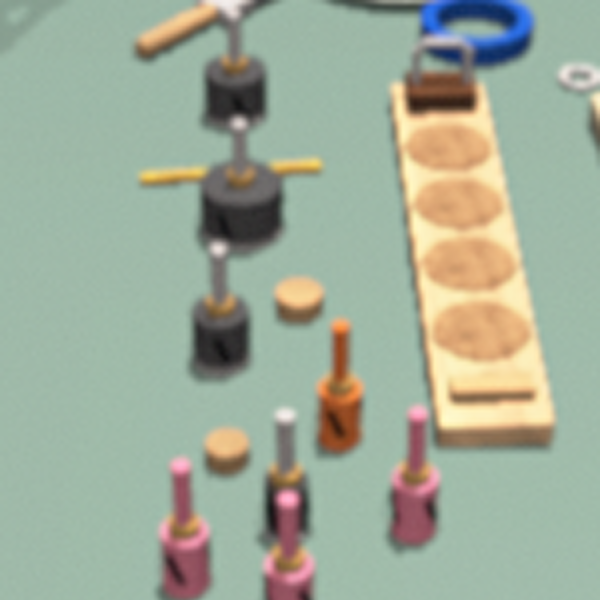

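The crops confirm the handle is at the +y end. Measured sizes give saw_54 (443,281), saw_66 (450,102), saw_42 (436,-68) and saw_30 (480,-252) mm. Next I square the tool (yaw 90°) and cross-check the pads.

Emit:
{"fn": "send_rows", "kwargs": {"rows": [{"roll": 7,"jaw": 0.2},{"roll": 7,"jaw": 0.2},{"roll": 7,"jaw": 0.2},{"roll": 7,"jaw": 0.2},{"roll": 7,"jaw": 0.2},{"roll": 7,"jaw": 0.2},{"roll": 7,"jaw": 0.2},{"roll": 7,"jaw": 0.2},{"roll": 7,"jaw": 0.2},{"roll": 6.8,"jaw": 0.2},{"jaw": 0.2}], "force": 25}}

```text
invalid input at $.rows[0]: expected keys dx, dy, dz, roll, jaw
```

Run:
```python
from h import *
for n in('top','side'):
    c=dict(np.load(n+'.npz'));P=cloud(c);f=c['frame']
    lab=cv2.cvtColor(cv2.cvtColor(f,cv2.COLOR_RGB2HSV),cv2.COLOR_RGB2RGB) if 0 else cv2.cvtColor(f,cv2.COLOR_RGB2HSV)
    X,Y,Z=P[...,0],P[...,1],P[...,2]
    reg=(X>.55)&(X<.7)&(Y>-.2)&(Y<.32)&(Z>.012)&(Z<.03)
    b=P[reg];print(n,'board',len(b),cv2.minAreaRect((b[:,:2]*1000).astype(np.float32)))
    # pads are darker than plywood
    m=(reg&(f[...,2]<125)&(lab[...,1]>60)&(lab[...,0]<25)).astype(np.uint8)
    m=cv2.morphologyEx(m,cv2.MORPH_CLOSE,np.ones((3,3)))
    for y0 in(.19,.106,.0215,-.063):
        q=P[(m>0)&(abs(Y-y0)<.04)];
        if len(q):print(y0,len(q),q.mean(0).round(4),((q.max(0)+q.min(0))/2).round(4),np.ptp(q,0).round(3))
c=dict(np.load('side.npz'));P=cloud(c)
for p in[(.443,.281),(.450,.102),(.436,-.068),(.480,-.252)]:
    q=P[(np.hypot(P[...,0]-p[0],P[...,1]-p[1])<.02)&(P[...,2]>.06)&(P[...,2]<.11)];print(p,len(q),q.mean(0).round(4) if len(q) else '')
```

```text
top board 3746 ((622.1799926757812, 65.32009887695312), (81.53466796875, 469.1697998046875), 0.9352447390556335)
0.19 568 [0.6177 0.1916 0.021 ] [0.6184 0.19   0.0205] [0.078 0.079 0.014]
0.106 562 [0.6196 0.1063 0.0209] [0.6205 0.1059 0.019 ] [0.08  0.08  0.018]
0.0215 582 [0.6217 0.0215 0.021 ] [0.6228 0.0213 0.0193] [0.082 0.08  0.018]
-0.063 553 [ 0.6215 -0.0631  0.0213] [ 0.6227 -0.0631  0.0215] [0.079 0.079 0.015]
side board 2134 ((621.4879760742188, 63.29638671875), (81.12468719482422, 475.7794494628906), 1.122692346572876)
0.19 136 [0.617  0.1887 0.021 ] [0.6177 0.1924 0.0204] [0.062 0.066 0.011]
0.106 154 [0.62   0.1035 0.0209] [0.6206 0.1059 0.02  ] [0.06  0.064 0.01 ]
0.0215 180 [0.6219 0.02   0.0208] [0.6172 0.0229 0.0194] [0.072 0.066 0.012]
-0.063 214 [ 0.6208 -0.0654  0.0208] [ 0.6199 -0.0621  0.0194] [0.073 0.072 0.015]
(0.443, 0.281) 34 [0.4415 0.2787 0.0805]
(0.45, 0.102) 46 [0.4483 0.0996 0.081 ]
(0.436, -0.068) 50 [ 0.4363 -0.0708  0.082 ]
(0.48, -0.252) 67 [ 0.4811 -0.2559  0.0815]
```

Emit:
{"fn": "send_rows", "kwargs": {"rows": [{"dx": 0,"dy": 0,"dz": 0,"roll": 7,"jaw": 0.2},{"dx": 0,"dy": 0,"dz": 0,"roll": 7,"jaw": 0.2},{"dx": 0,"dy": 0,"dz": 0,"roll": 7,"jaw": 0.2},{"dx": 0,"dy": 0,"dz": 0,"roll": 7,"jaw": 0.2},{"dx": 0,"dy": 0,"dz": 0,"roll": 7,"jaw": 0.2},{"dx": 0,"dy": 0,"dz": 0,"roll": 7,"jaw": 0.2},{"dx": 0,"dy": 0,"dz": 0,"roll": 7,"jaw": 0.2},{"dx": 0,"dy": 0,"dz": 0,"roll": 7,"jaw": 0.2},{"dx": 0,"dy": 0,"dz": 0,"roll": 7,"jaw": 0.2},{"dx": 0,"dy": 0,"dz": 0,"roll": 6.8,"jaw": 0.2},{"dx": 0,"dy": 0,"dz": 0,"roll": 0,"jaw": 0.2}], "force": 25}}

```text
time_s: 1.02
ee_pos: [0.19, 0.516, 0.2051]
eef_rot: [-3.141, 0.001, 1.565]
force: [-0.1, 0.3, -0.5]
grip_width: 0.0376
grip_force: 0.0
```

Emit:
{"fn": "send_rows", "kwargs": {"rows": [{"dx": -20,"dy": 13,"dz": 0,"roll": 0,"jaw": 0.2},{"dx": -34,"dy": 21,"dz": 0,"roll": 0,"jaw": 0.2},{"dx": -36,"dy": 20,"dz": 0,"roll": 0,"jaw": 0.2},{"dx": -36,"dy": 20,"dz": 0,"roll": 0,"jaw": 0.2},{"dx": -36,"dy": 20,"dz": 0,"roll": 0,"jaw": 0.2},{"dx": -36,"dy": 20,"dz": 0,"roll": 0,"jaw": 0.2},{"dx": -36,"dy": 20,"dz": 0,"roll": 0,"jaw": 0.2},{"dx": -36,"dy": 20,"dz": 0,"roll": 0,"jaw": 0.2},{"dx": -36,"dy": 20,"dz": 0,"roll": 0,"jaw": 0.2},{"dx": -36,"dy": 20,"dz": 0,"roll": 0,"jaw": 0.2},{"dx": -36,"dy": 20,"dz": 0,"roll": 0,"jaw": 0.2},{"dx": -30,"dy": 20,"dz": 0,"roll": 0,"jaw": 0.2}]}}

```text
time_s: 2.02
ee_pos: [0.4244, 0.1056, 0.2056]
eef_rot: [3.141, 0.0, 1.575]
force: [0.7, 1.2, 0.2]
grip_width: 0.0379
grip_force: 0.0
```

Emit:
{"fn": "send_rows", "kwargs": {"rows": [{"dx": -16,"dy": 12,"dz": 0,"roll": 0,"jaw": 0.2},{"dx": 0,"dy": 10,"dz": 0,"roll": 0,"jaw": 0.2},{"dx": 0,"dy": 0,"dz": 0,"roll": 0,"jaw": 0.2},{"dx": 0,"dy": 0,"dz": 0,"roll": 0,"jaw": 0.2}]}}

```text
time_s: 2.35
ee_pos: [0.4457, 0.0928, 0.2052]
eef_rot: [-3.141, -0.0, 1.573]
force: [0.1, 0.5, -0.6]
grip_width: 0.0377
grip_force: 0.0
```

Emit:
{"fn": "send_rows", "kwargs": {"rows": [{"dx": 9,"dy": 4,"dz": 20,"roll": 0,"jaw": 0.2},{"dx": 0,"dy": 0,"dz": 30,"roll": 0,"jaw": 0.2},{"dx": 0,"dy": 0,"dz": 30,"roll": 0,"jaw": 0.2},{"dx": 0,"dy": 0,"dz": 30,"roll": 0,"jaw": 0.2},{"dx": 0,"dy": 0,"dz": 20,"roll": 0,"jaw": 0.2},{"dx": 0,"dy": 0,"dz": 13,"roll": 0,"jaw": 0.2},{"dx": 0,"dy": 0,"dz": 0,"roll": 0,"jaw": 0.2},{"dx": 0,"dy": 0,"dz": 0,"roll": 0,"jaw": 1},{"dx": 0,"dy": 0,"dz": 0,"roll": 0,"jaw": 1},{"dx": 0,"dy": 0,"dz": 0,"roll": 0,"jaw": 1},{"dx": 0,"dy": 0,"dz": 0,"roll": 0,"jaw": 1},{"dx": 0,"dy": 0,"dz": 0,"roll": 0,"jaw": 1}]}}

```text
time_s: 3.35
ee_pos: [0.4501, 0.1012, 0.0631]
eef_rot: [3.141, -0.0, 1.571]
force: [-2.7, 1.7, 7.1]
grip_width: 0.0115
grip_force: 25.0
```

Emit:
{"fn": "send_rows", "kwargs": {"rows": [{"dx": 0,"dy": 0,"dz": 0,"roll": 0,"jaw": 1},{"dx": 0,"dy": 0,"dz": 0,"roll": 0,"jaw": 1},{"dx": 0,"dy": 0,"dz": -5,"roll": 0,"jaw": 1},{"dx": 0,"dy": 0,"dz": -15,"roll": 0,"jaw": 1},{"dx": 0,"dy": 0,"dz": -25,"roll": 0,"jaw": 1},{"dx": 0,"dy": 0,"dz": -15,"roll": 0,"jaw": 1},{"dx": 0,"dy": 0,"dz": 0,"roll": 0,"jaw": 1},{"dx": 0,"dy": 0,"dz": 0,"roll": 0,"jaw": 1}]}}

```text
time_s: 4.02
ee_pos: [0.4499, 0.101, 0.1224]
eef_rot: [3.141, -0.0, 1.571]
force: [-0.4, -0.6, -3.5]
grip_width: 0.012
grip_force: 25.0
```

Run:
```python
from h import *
s=get_obs();print(s['ee_pos'],s['grip_width'],s['grip_force'],s['force'])
c=snap('side');cv2.imwrite('pics/s3.png',cv2.resize(c['frame'][60:280,180:400],(600,600),interpolation=2)[:,:,::-1])
```

```text
[0.44994802 0.1009921  0.12244573] 0.012033301898441975 24.994223713874817 [-0.44248679 -0.63120529 -3.49318086]
```

View pics/s3.png

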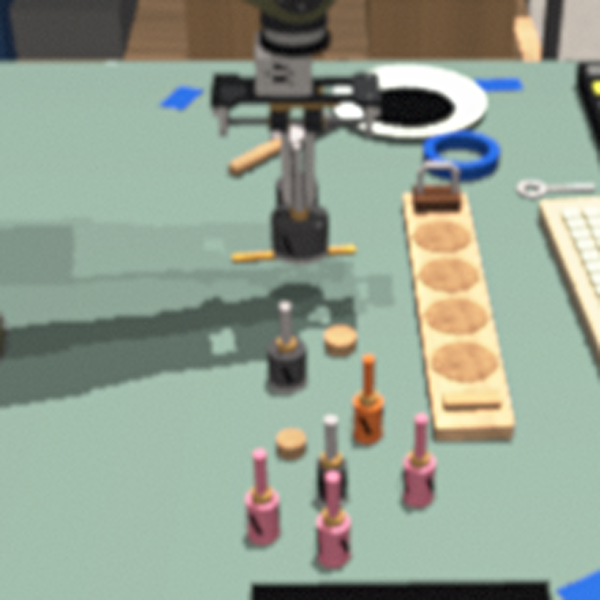

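saw_66 hangs upright in the grip at about (300,230) in the crop. Next I carry it to pad A at (620.5, 191).

Emit:
{"fn": "send_rows", "kwargs": {"rows": [{"dx": 5,"dy": 9,"dz": 0,"roll": 0,"jaw": 1},{"dx": 10,"dy": 20,"dz": 0,"roll": 0,"jaw": 1},{"dx": 15,"dy": 28,"dz": 0,"roll": 0,"jaw": 1},{"dx": 15,"dy": 28,"dz": 0,"roll": 0,"jaw": 1},{"dx": 15,"dy": 28,"dz": 0,"roll": 0,"jaw": 1},{"dx": 15,"dy": 28,"dz": 0,"roll": 0,"jaw": 1},{"dx": 10,"dy": 20,"dz": 0,"roll": 0,"jaw": 1},{"dx": 5,"dy": 9,"dz": 0,"roll": 0,"jaw": 1},{"dx": 0,"dy": 0,"dz": 0,"roll": 0,"jaw": 1},{"dx": 0,"dy": 0,"dz": 15,"roll": 0,"jaw": 1},{"dx": 0,"dy": 0,"dz": 12,"roll": 0,"jaw": 1},{"dx": 0,"dy": 0,"dz": 0,"roll": 0,"jaw": 1}]}}

```text
time_s: 5.07
ee_pos: [0.6178, 0.1903, 0.0914]
eef_rot: [-3.136, 0.002, 1.57]
force: [-0.7, -0.5, -4.3]
grip_width: 0.0114
grip_force: 25.0
```

Emit:
{"fn": "send_rows", "kwargs": {"rows": [{"dx": 0,"dy": 0,"dz": 4,"roll": 0,"jaw": 1},{"dx": 0,"dy": 0,"dz": 3,"roll": 0,"jaw": 1},{"dx": 0,"dy": 0,"dz": 0,"roll": 0,"jaw": 1},{"dx": 0,"dy": 0,"dz": 0,"roll": 0,"jaw": 1}]}}

```text
time_s: 5.4
ee_pos: [0.62, 0.191, 0.0888]
eef_rot: [3.141, -0.0, 1.571]
force: [-0.5, 0.2, -4.0]
grip_width: 0.0115
grip_force: 25.0
```

Emit:
{"fn": "send_rows", "kwargs": {"rows": [{"dx": 0,"dy": 0,"dz": 2,"roll": 0,"jaw": 1},{"dx": 0,"dy": 0,"dz": 1,"roll": 0,"jaw": 1},{"dx": 0,"dy": 0,"dz": 0,"roll": 0,"jaw": 1},{"dx": 0,"dy": 0,"dz": 0,"roll": 0,"jaw": 1}]}}

```text
time_s: 5.73
ee_pos: [0.6199, 0.191, 0.0855]
eef_rot: [-3.142, -0.0, 1.571]
force: [-0.5, -0.3, -3.3]
grip_width: 0.0113
grip_force: 25.0
```

Emit:
{"fn": "send_rows", "kwargs": {"rows": [{"dx": 0,"dy": 0,"dz": 1,"roll": 0,"jaw": 1},{"dx": 0,"dy": 0,"dz": 0.5,"roll": 0,"jaw": 1},{"dx": 0,"dy": 0,"dz": 0,"roll": 0,"jaw": 1},{"dx": 0,"dy": 0,"dz": 0,"roll": 0,"jaw": 1}]}}

```text
time_s: 6.07
ee_pos: [0.6202, 0.1911, 0.0852]
eef_rot: [3.14, -0.0, 1.571]
force: [-4.8, -1.0, 6.2]
grip_width: 0.0115
grip_force: 25.0
```

Contact at the pad. I release and rise, then go to saw_54.

Emit:
{"fn": "send_rows", "kwargs": {"rows": [{"dx": 0,"dy": 0,"dz": 0,"roll": 0,"jaw": 0.6},{"dx": 0,"dy": 0,"dz": 0,"roll": 0,"jaw": 0.2},{"dx": 0,"dy": 0,"dz": 0,"roll": 0,"jaw": 0.2},{"dx": 0,"dy": 0,"dz": 0,"roll": 0,"jaw": 0.2},{"dx": 0,"dy": 0,"dz": -10,"roll": 0,"jaw": 0.2},{"dx": 0,"dy": 0,"dz": -25,"roll": 0,"jaw": 0.2},{"dx": 0,"dy": 0,"dz": -30,"roll": 0,"jaw": 0.2},{"dx": 0,"dy": 0,"dz": -15,"roll": 0,"jaw": 0.2},{"dx": 0,"dy": 0,"dz": 0,"roll": 0,"jaw": 0.2},{"dx": 9,"dy": -18,"dz": 0,"roll": 0,"jaw": 0.2},{"dx": 15,"dy": -30,"dz": 0,"roll": 0,"jaw": 0.2},{"dx": 15,"dy": -30,"dz": 0,"roll": 0,"jaw": 0.2}]}}

```text
time_s: 7.07
ee_pos: [0.5408, 0.2298, 0.1631]
eef_rot: [-3.14, 0.0, 1.569]
force: [0.8, 0.9, 0.8]
grip_width: 0.0371
grip_force: 0.0
```

Emit:
{"fn": "send_rows", "kwargs": {"rows": [{"dx": 15,"dy": -30,"dz": 0,"roll": 0,"jaw": 0.2},{"dx": 15,"dy": -30,"dz": 0,"roll": 0,"jaw": 0.2},{"dx": 12,"dy": -25,"dz": 0,"roll": 0,"jaw": 0.2},{"dx": 8,"dy": -15,"dz": 0,"roll": 0,"jaw": 0.2},{"dx": 0,"dy": 0,"dz": 0,"roll": 0,"jaw": 0.2},{"dx": 0,"dy": 0,"dz": 0,"roll": 0,"jaw": 0.2},{"dx": 0,"dy": 0,"dz": 0,"roll": 0,"jaw": 0.2}]}}

```text
time_s: 7.65
ee_pos: [0.4425, 0.2798, 0.1638]
eef_rot: [3.142, 0.0, 1.57]
force: [0.3, 0.8, 0.7]
grip_width: 0.0379
grip_force: 0.0
```

Run:
```python
from h import *
c=snap('top','t4.png');P=cloud(c)
for p in[(.62,.191),(.443,.281)]:
    q=P[(np.hypot(P[...,0]-p[0],P[...,1]-p[1])<.04)&(P[...,2]>.05)&(P[...,2]<.13)]
    if len(q):print(p,len(q),q.mean(0).round(4),((q.max(0)+q.min(0))/2).round(4),q[:,2].max())
cv2.imwrite('pics/t4.png',cv2.resize(c['frame'][140:260,130:390],(780,360),interpolation=2)[:,:,::-1])
```

```text
(0.62, 0.191) 440 [0.6169 0.1895 0.0693] [0.6197 0.1917 0.0865] 0.1228681466483147
(0.443, 0.281) 60 [0.4425 0.2796 0.0723] [0.4434 0.2837 0.0754] 0.10077481213700722
```

View pics/t4.png

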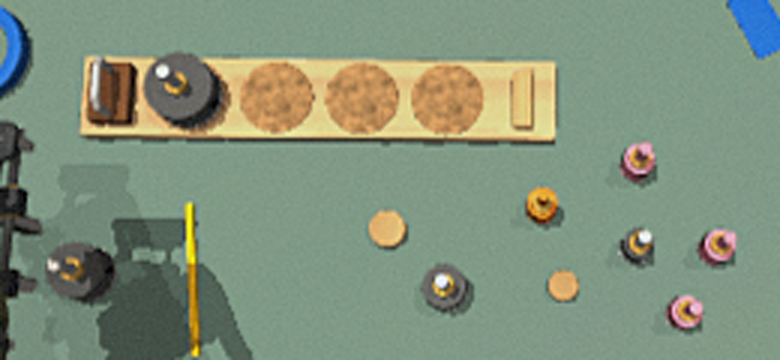

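saw_66 stands on the pad next to the handle at about (180,90), within about 1 mm of centre. Now I pick saw_54.

Emit:
{"fn": "send_rows", "kwargs": {"rows": [{"dx": 1,"dy": 0,"dz": 16,"roll": 0,"jaw": 0.2},{"dx": 0,"dy": 0,"dz": 30,"roll": 0,"jaw": 0.2},{"dx": 0,"dy": 0,"dz": 30,"roll": 0,"jaw": 0.2},{"dx": 0,"dy": 0,"dz": 17,"roll": 0,"jaw": 0.2},{"dx": 0,"dy": 0,"dz": 8,"roll": 0,"jaw": 0.2},{"dx": 0,"dy": 0,"dz": 0,"roll": 0,"jaw": 0.2},{"dx": 0,"dy": 0,"dz": 0,"roll": 0,"jaw": 0.2},{"dx": 0,"dy": 0,"dz": 0,"roll": 0,"jaw": 1},{"dx": 0,"dy": 0,"dz": 0,"roll": 0,"jaw": 1},{"dx": 0,"dy": 0,"dz": 0,"roll": 0,"jaw": 1},{"dx": 0,"dy": 0,"dz": 0,"roll": 0,"jaw": 1},{"dx": 0,"dy": 0,"dz": 0,"roll": 0,"jaw": 1}]}}

```text
time_s: 8.7
ee_pos: [0.4422, 0.2812, 0.0634]
eef_rot: [3.141, -0.0, 1.571]
force: [0.8, 0.5, 2.5]
grip_width: 0.0113
grip_force: 25.0
```

Emit:
{"fn": "send_rows", "kwargs": {"rows": [{"dx": 0,"dy": 0,"dz": 0,"roll": 0,"jaw": 1},{"dx": 0,"dy": 0,"dz": 0,"roll": 0,"jaw": 1},{"dx": 0,"dy": 0,"dz": -5,"roll": 0,"jaw": 1},{"dx": 0,"dy": 0,"dz": -15,"roll": 0,"jaw": 1},{"dx": 0,"dy": 0,"dz": -25,"roll": 0,"jaw": 1},{"dx": 0,"dy": 0,"dz": -15,"roll": 0,"jaw": 1},{"dx": 0,"dy": 0,"dz": 0,"roll": 0,"jaw": 1},{"dx": 0,"dy": 0,"dz": 0,"roll": 0,"jaw": 1}]}}

```text
time_s: 9.37
ee_pos: [0.4419, 0.2811, 0.1229]
eef_rot: [3.141, -0.0, 1.571]
force: [-0.5, 0.2, -2.4]
grip_width: 0.011
grip_force: 25.0
```

Emit:
{"fn": "send_rows", "kwargs": {"rows": [{"dx": -12,"dy": 0,"dz": 0,"roll": 0,"jaw": 1},{"dx": -25,"dy": 0,"dz": 0,"roll": 0,"jaw": 1},{"dx": -30,"dy": 0,"dz": 0,"roll": 0,"jaw": 1},{"dx": -30,"dy": 0,"dz": 0,"roll": 0,"jaw": 1},{"dx": -30,"dy": 5,"dz": 0,"roll": 0,"jaw": 1},{"dx": -28,"dy": 15,"dz": 0,"roll": 0,"jaw": 1},{"dx": -15,"dy": 25,"dz": 0,"roll": 0,"jaw": 1},{"dx": -5,"dy": 30,"dz": 0,"roll": 0,"jaw": 1},{"dx": 0,"dy": 30,"dz": 0,"roll": 0,"jaw": 1},{"dx": 0,"dy": 30,"dz": 0,"roll": 0,"jaw": 1},{"dx": 0,"dy": 25,"dz": 0,"roll": 0,"jaw": 1},{"dx": 0,"dy": 15,"dz": 0,"roll": 0,"jaw": 1}]}}

```text
time_s: 10.37
ee_pos: [0.618, 0.1048, 0.1207]
eef_rot: [-3.139, 0.0, 1.57]
force: [-0.3, -0.5, -2.8]
grip_width: 0.0115
grip_force: 25.0
```

Emit:
{"fn": "send_rows", "kwargs": {"rows": [{"dx": 0,"dy": 5,"dz": 0,"roll": 0,"jaw": 1},{"dx": 0,"dy": 0,"dz": 0,"roll": 0,"jaw": 1},{"dx": 0,"dy": 0,"dz": 15,"roll": 0,"jaw": 1},{"dx": 0,"dy": 0,"dz": 12,"roll": 0,"jaw": 1},{"dx": 0,"dy": 0,"dz": 5,"roll": 0,"jaw": 1},{"dx": 0,"dy": 0,"dz": 3,"roll": 0,"jaw": 1},{"dx": 0,"dy": 0,"dz": 0,"roll": 0,"jaw": 1},{"dx": 0,"dy": 0,"dz": 0,"roll": 0,"jaw": 1}]}}

```text
time_s: 11.03
ee_pos: [0.6219, 0.1061, 0.0883]
eef_rot: [3.141, -0.0, 1.571]
force: [0.0, -0.6, -2.5]
grip_width: 0.0112
grip_force: 25.0
```

Emit:
{"fn": "send_rows", "kwargs": {"rows": [{"dx": 0,"dy": 0,"dz": 2,"roll": 0,"jaw": 1},{"dx": 0,"dy": 0,"dz": 1,"roll": 0,"jaw": 1},{"dx": 0,"dy": 0,"dz": 0.7,"roll": 0,"jaw": 1},{"dx": 0,"dy": 0,"dz": 0,"roll": 0,"jaw": 1},{"dx": 0,"dy": 0,"dz": 0,"roll": 0,"jaw": 1}]}}

```text
time_s: 11.45
ee_pos: [0.6223, 0.106, 0.0854]
eef_rot: [3.14, -0.0, 1.57]
force: [-1.6, -0.5, 5.1]
grip_width: 0.0114
grip_force: 25.0
```

Emit:
{"fn": "send_rows", "kwargs": {"rows": [{"dx": 0,"dy": 0,"dz": 0,"roll": 0,"jaw": 0.6},{"dx": 0,"dy": 0,"dz": 0,"roll": 0,"jaw": 0.2},{"dx": 0,"dy": 0,"dz": 0,"roll": 0,"jaw": 0.2},{"dx": 0,"dy": 0,"dz": 0,"roll": 0,"jaw": 0.2},{"dx": 0,"dy": 0,"dz": -10,"roll": 0,"jaw": 0.2},{"dx": 0,"dy": 0,"dz": -25,"roll": 0,"jaw": 0.2},{"dx": 0,"dy": 0,"dz": -30,"roll": 0,"jaw": 0.2},{"dx": 0,"dy": 0,"dz": -15,"roll": 0,"jaw": 0.2},{"dx": 0,"dy": 0,"dz": 0,"roll": 0,"jaw": 0.2},{"dx": -14,"dy": -16,"dz": 0,"roll": 0,"jaw": 0.2},{"dx": -25,"dy": -25,"dz": 0,"roll": 0,"jaw": 0.2},{"dx": -25,"dy": -25,"dz": 0,"roll": 0,"jaw": 0.2}]}}

```text
time_s: 12.45
ee_pos: [0.5546, 0.0418, 0.1634]
eef_rot: [-3.14, 0.0, 1.572]
force: [0.4, -0.6, 0.0]
grip_width: 0.0377
grip_force: 0.0
```

Emit:
{"fn": "send_rows", "kwargs": {"rows": [{"dx": -25,"dy": -25,"dz": 0,"roll": 0,"jaw": 0.2},{"dx": -25,"dy": -25,"dz": 0,"roll": 0,"jaw": 0.2},{"dx": -25,"dy": -25,"dz": 0,"roll": 0,"jaw": 0.2},{"dx": -25,"dy": -25,"dz": 0,"roll": 0,"jaw": 0.2},{"dx": -10,"dy": -20,"dz": 0,"roll": 0,"jaw": 0.2},{"dx": 0,"dy": 0,"dz": 0,"roll": 0,"jaw": 0.2},{"dx": 0,"dy": 0,"dz": 0,"roll": 0,"jaw": 0.2},{"dx": 0,"dy": 0,"dz": 0,"roll": 0,"jaw": 0.2}]}}

```text
time_s: 13.12
ee_pos: [0.4364, -0.0677, 0.1643]
eef_rot: [3.141, 0.0, 1.571]
force: [-0.1, 0.8, 0.7]
grip_width: 0.0376
grip_force: 0.0
```

Run:
```python
from h import *
c=snap('top');P=cloud(c)
for p in[(.62,.191),(.622,.106)]:
    q=P[(np.hypot(P[...,0]-p[0],P[...,1]-p[1])<.04)&(P[...,2]>.05)&(P[...,2]<.13)]
    if len(q):print(p,len(q),((q.max(0)+q.min(0))/2).round(4),q[:,2].max())
```

```text
(0.62, 0.191) 439 [0.6189 0.1916 0.0871] 0.12376315451471724
(0.622, 0.106) 294 [0.6214 0.106  0.0864] 0.12249517337600774
```

Both placed saws stand centred. Now saw_42.

Emit:
{"fn": "send_rows", "kwargs": {"rows": [{"dx": 0,"dy": 0,"dz": 16,"roll": 0,"jaw": 0.2},{"dx": 0,"dy": 0,"dz": 30,"roll": 0,"jaw": 0.2},{"dx": 0,"dy": 0,"dz": 30,"roll": 0,"jaw": 0.2},{"dx": 0,"dy": 0,"dz": 17,"roll": 0,"jaw": 0.2},{"dx": 0,"dy": 0,"dz": 8,"roll": 0,"jaw": 0.2},{"dx": 0,"dy": 0,"dz": 0,"roll": 0,"jaw": 0.2},{"dx": 0,"dy": 0,"dz": 0,"roll": 0,"jaw": 0.2},{"dx": 0,"dy": 0,"dz": 0,"roll": 0,"jaw": 1},{"dx": 0,"dy": 0,"dz": 0,"roll": 0,"jaw": 1},{"dx": 0,"dy": 0,"dz": 0,"roll": 0,"jaw": 1},{"dx": 0,"dy": 0,"dz": 0,"roll": 0,"jaw": 1},{"dx": 0,"dy": 0,"dz": 0,"roll": 0,"jaw": 1}]}}

```text
time_s: 14.17
ee_pos: [0.4362, -0.068, 0.0637]
eef_rot: [3.141, 0.0, 1.571]
force: [0.2, 1.0, 2.6]
grip_width: 0.0114
grip_force: 25.0
```

Emit:
{"fn": "send_rows", "kwargs": {"rows": [{"dx": 0,"dy": 0,"dz": 0,"roll": 0,"jaw": 1},{"dx": 0,"dy": 0,"dz": 0,"roll": 0,"jaw": 1},{"dx": 0,"dy": 0,"dz": -5,"roll": 0,"jaw": 1},{"dx": 0,"dy": 0,"dz": -15,"roll": 0,"jaw": 1},{"dx": 0,"dy": 0,"dz": -25,"roll": 0,"jaw": 1},{"dx": 0,"dy": 0,"dz": -15,"roll": 0,"jaw": 1},{"dx": 0,"dy": 0,"dz": 0,"roll": 0,"jaw": 1},{"dx": 0,"dy": 0,"dz": 0,"roll": 0,"jaw": 1}]}}

```text
time_s: 14.83
ee_pos: [0.4358, -0.0679, 0.1232]
eef_rot: [3.141, 0.0, 1.571]
force: [0.1, 1.3, -2.2]
grip_width: 0.0117
grip_force: 25.0
```

Emit:
{"fn": "send_rows", "kwargs": {"rows": [{"dx": 8,"dy": 10,"dz": 0,"roll": 0,"jaw": 1},{"dx": 15,"dy": 20,"dz": 0,"roll": 0,"jaw": 1},{"dx": 15,"dy": 28,"dz": 0,"roll": 0,"jaw": 1},{"dx": 15,"dy": 28,"dz": 0,"roll": 0,"jaw": 1},{"dx": 15,"dy": 28,"dz": 0,"roll": 0,"jaw": 1},{"dx": 12,"dy": 28,"dz": 0,"roll": 0,"jaw": 1},{"dx": 6,"dy": 24,"dz": 0,"roll": 0,"jaw": 1},{"dx": 3.5,"dy": 15,"dz": 0,"roll": 0,"jaw": 1},{"dx": 0,"dy": 7,"dz": 0,"roll": 0,"jaw": 1},{"dx": 0,"dy": 0,"dz": 0,"roll": 0,"jaw": 1},{"dx": 0,"dy": 0,"dz": 15,"roll": 0,"jaw": 1},{"dx": 0,"dy": 0,"dz": 12,"roll": 0,"jaw": 1}]}}

```text
time_s: 15.83
ee_pos: [0.6232, 0.0214, 0.0951]
eef_rot: [-3.141, 0.0, 1.57]
force: [-0.3, -0.1, -1.6]
grip_width: 0.0116
grip_force: 25.0
```

Emit:
{"fn": "send_rows", "kwargs": {"rows": [{"dx": 0,"dy": 0,"dz": 5,"roll": 0,"jaw": 1},{"dx": 0,"dy": 0,"dz": 3,"roll": 0,"jaw": 1},{"dx": 0,"dy": 0,"dz": 0,"roll": 0,"jaw": 1},{"dx": 0,"dy": 0,"dz": 2,"roll": 0,"jaw": 1},{"dx": 0,"dy": 0,"dz": 1,"roll": 0,"jaw": 1},{"dx": 0,"dy": 0,"dz": 0.7,"roll": 0,"jaw": 1},{"dx": 0,"dy": 0,"dz": 0,"roll": 0,"jaw": 1},{"dx": 0,"dy": 0,"dz": 0,"roll": 0,"jaw": 1}]}}

```text
time_s: 16.5
ee_pos: [0.6243, 0.0215, 0.0857]
eef_rot: [3.14, 0.0, 1.571]
force: [-2.6, -0.6, 4.8]
grip_width: 0.0118
grip_force: 25.0
```

Emit:
{"fn": "send_rows", "kwargs": {"rows": [{"dx": 0,"dy": 0,"dz": 0,"roll": 0,"jaw": 0.6},{"dx": 0,"dy": 0,"dz": 0,"roll": 0,"jaw": 0.2},{"dx": 0,"dy": 0,"dz": 0,"roll": 0,"jaw": 0.2},{"dx": 0,"dy": 0,"dz": 0,"roll": 0,"jaw": 0.2},{"dx": 0,"dy": 0,"dz": -10,"roll": 0,"jaw": 0.2},{"dx": 0,"dy": 0,"dz": -25,"roll": 0,"jaw": 0.2},{"dx": 0,"dy": 0,"dz": -30,"roll": 0,"jaw": 0.2},{"dx": 0,"dy": 0,"dz": -15,"roll": 0,"jaw": 0.2},{"dx": 0,"dy": 0,"dz": 0,"roll": 0,"jaw": 0.2},{"dx": -14,"dy": -8,"dz": 0,"roll": 0,"jaw": 0.2},{"dx": -30,"dy": -15,"dz": 0,"roll": 0,"jaw": 0.2},{"dx": -30,"dy": -15,"dz": 0,"roll": 0,"jaw": 0.2}]}}

```text
time_s: 17.5
ee_pos: [0.5851, -0.0526, 0.1639]
eef_rot: [-3.141, -0.0, 1.572]
force: [0.6, -1.2, -0.9]
grip_width: 0.0372
grip_force: 0.0
```

Emit:
{"fn": "send_rows", "kwargs": {"rows": [{"dx": -30,"dy": -15,"dz": 0,"roll": 0,"jaw": 0.2},{"dx": -30,"dy": -15,"dz": 0,"roll": 0,"jaw": 0.2},{"dx": -30,"dy": -15,"dz": 0,"roll": 0,"jaw": 0.2},{"dx": -30,"dy": -15,"dz": 0,"roll": 0,"jaw": 0.2},{"dx": -30,"dy": -15,"dz": 0,"roll": 0,"jaw": 0.2},{"dx": -30,"dy": -15,"dz": 0,"roll": 0,"jaw": 0.2},{"dx": -15,"dy": -10,"dz": 0,"roll": 0,"jaw": 0.2},{"dx": -5,"dy": -5,"dz": 0,"roll": 0,"jaw": 0.2},{"dx": 0,"dy": 0,"dz": 0,"roll": 0,"jaw": 0.2},{"dx": 0,"dy": 0,"dz": 0,"roll": 0,"jaw": 0.2},{"dx": 0,"dy": 0,"dz": 0,"roll": 0,"jaw": 0.2}]}}

```text
time_s: 18.42
ee_pos: [0.4814, -0.2514, 0.1645]
eef_rot: [3.142, -0.0, 1.572]
force: [-0.4, 0.1, 0.6]
grip_width: 0.0375
grip_force: 0.0
```

Run:
```python
from h import *
c=snap('top');P=cloud(c)
q=P[(np.hypot(P[...,0]-.623,P[...,1]-.0215)<.04)&(P[...,2]>.05)&(P[...,2]<.13)]
print(len(q),((q.max(0)+q.min(0))/2).round(4),q[:,2].max())
w=camera('wrist');cv2.imwrite('pics/w5.png',w['frame'][:,:,::-1])
```

```text
179 [0.6237 0.0207 0.0863] 0.12239650419254428
```

View pics/w5.png

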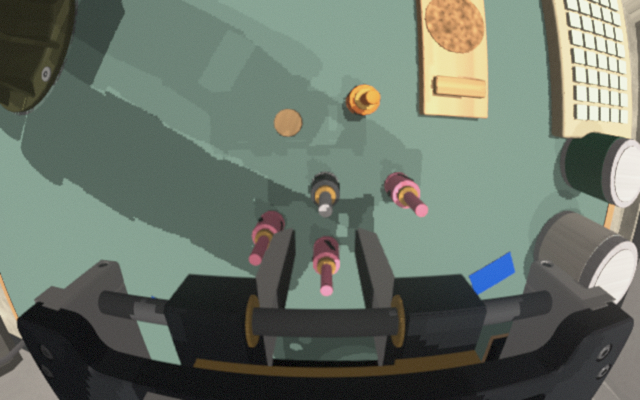

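The wrist view shows the grey saw_30 at (324,190), centred between the finger planes. The pink neighbours are clear of the fingers. Descending.

Emit:
{"fn": "send_rows", "kwargs": {"rows": [{"dx": -1,"dy": -1,"dz": 16,"roll": 0,"jaw": 0.2},{"dx": 0,"dy": 0,"dz": 30,"roll": 0,"jaw": 0.2},{"dx": 0,"dy": 0,"dz": 30,"roll": 0,"jaw": 0.2},{"dx": 0,"dy": 0,"dz": 17,"roll": 0,"jaw": 0.2},{"dx": 0,"dy": 0,"dz": 8,"roll": 0,"jaw": 0.2},{"dx": 0,"dy": 0,"dz": 0,"roll": 0,"jaw": 0.2},{"dx": 0,"dy": 0,"dz": 0,"roll": 0,"jaw": 0.2},{"dx": 0,"dy": 0,"dz": 0,"roll": 0,"jaw": 1},{"dx": 0,"dy": 0,"dz": 0,"roll": 0,"jaw": 1},{"dx": 0,"dy": 0,"dz": 0,"roll": 0,"jaw": 1},{"dx": 0,"dy": 0,"dz": 0,"roll": 0,"jaw": 1},{"dx": 0,"dy": 0,"dz": 0,"roll": 0,"jaw": 1}]}}

```text
time_s: 19.52
ee_pos: [0.48, -0.2536, 0.064]
eef_rot: [3.141, 0.0, 1.571]
force: [0.7, 0.6, 3.0]
grip_width: 0.0116
grip_force: 25.0
```

Emit:
{"fn": "send_rows", "kwargs": {"rows": [{"dx": 0,"dy": 0,"dz": 0,"roll": 0,"jaw": 1},{"dx": 0,"dy": 0,"dz": 0,"roll": 0,"jaw": 1},{"dx": 0,"dy": 0,"dz": -5,"roll": 0,"jaw": 1},{"dx": 0,"dy": 0,"dz": -15,"roll": 0,"jaw": 1},{"dx": 0,"dy": 0,"dz": -25,"roll": 0,"jaw": 1},{"dx": 0,"dy": 0,"dz": -30,"roll": 0,"jaw": 1},{"dx": 0,"dy": 0,"dz": -30,"roll": 0,"jaw": 1},{"dx": 0,"dy": 0,"dz": -15,"roll": 0,"jaw": 1},{"dx": 0,"dy": 0,"dz": 0,"roll": 0,"jaw": 1},{"dx": 0,"dy": 0,"dz": 0,"roll": 0,"jaw": 1}]}}

```text
time_s: 20.35
ee_pos: [0.4797, -0.2534, 0.1834]
eef_rot: [3.141, 0.0, 1.571]
force: [-0.0, -0.3, -2.4]
grip_width: 0.0114
grip_force: 25.0
```

Emit:
{"fn": "send_rows", "kwargs": {"rows": [{"dx": 10,"dy": 8,"dz": 0,"roll": 0,"jaw": 1},{"dx": 20,"dy": 15,"dz": 0,"roll": 0,"jaw": 1},{"dx": 28,"dy": 20,"dz": 0,"roll": 0,"jaw": 1},{"dx": 28,"dy": 20,"dz": 0,"roll": 0,"jaw": 1},{"dx": 28,"dy": 22,"dz": 0,"roll": 0,"jaw": 1},{"dx": 28,"dy": 22,"dz": 0,"roll": 0,"jaw": 1},{"dx": 25,"dy": 20,"dz": 0,"roll": 0,"jaw": 1},{"dx": 15,"dy": 12,"dz": 0,"roll": 0,"jaw": 1},{"dx": 8,"dy": 6,"dz": 0,"roll": 0,"jaw": 1},{"dx": 0,"dy": 0,"dz": 0,"roll": 0,"jaw": 1},{"dx": 0,"dy": 0,"dz": 15,"roll": 0,"jaw": 1},{"dx": 0,"dy": 0,"dz": 25,"roll": 0,"jaw": 1}]}}

```text
time_s: 21.35
ee_pos: [0.6253, -0.0644, 0.1447]
eef_rot: [3.138, 0.001, 1.57]
force: [-0.3, -0.5, -1.7]
grip_width: 0.0115
grip_force: 25.0
```

Emit:
{"fn": "send_rows", "kwargs": {"rows": [{"dx": 0,"dy": 0,"dz": 25,"roll": 0,"jaw": 1},{"dx": 0,"dy": 0,"dz": 17,"roll": 0,"jaw": 1},{"dx": 0,"dy": 0,"dz": 8,"roll": 0,"jaw": 1},{"dx": 0,"dy": 0,"dz": 4,"roll": 0,"jaw": 1},{"dx": 0,"dy": 0,"dz": 0,"roll": 0,"jaw": 1},{"dx": 0,"dy": 0,"dz": 0,"roll": 0,"jaw": 1},{"dx": 0,"dy": 0,"dz": 0,"roll": 0,"jaw": 1}]}}

```text
time_s: 21.93
ee_pos: [0.6254, -0.0638, 0.0908]
eef_rot: [3.14, 0.0, 1.57]
force: [0.2, 0.1, -1.1]
grip_width: 0.0113
grip_force: 25.0
```

Emit:
{"fn": "send_rows", "kwargs": {"rows": [{"dx": 0.5,"dy": 0,"dz": 2,"roll": 0,"jaw": 1},{"dx": 0,"dy": 0,"dz": 2,"roll": 0,"jaw": 1},{"dx": 0,"dy": 0,"dz": 1,"roll": 0,"jaw": 1},{"dx": 0,"dy": 0,"dz": 0.8,"roll": 0,"jaw": 1},{"dx": 0,"dy": 0,"dz": 0,"roll": 0,"jaw": 1},{"dx": 0,"dy": 0,"dz": 0,"roll": 0,"jaw": 1}]}}

```text
time_s: 22.43
ee_pos: [0.6257, -0.063, 0.0858]
eef_rot: [3.139, 0.0, 1.571]
force: [-2.5, 0.2, 13.6]
grip_width: 0.011
grip_force: 25.0
```

Emit:
{"fn": "send_rows", "kwargs": {"rows": [{"dx": 0,"dy": 0,"dz": -0.5,"roll": 0,"jaw": 1},{"dx": 0,"dy": 0,"dz": 0,"roll": 0,"jaw": 0.6},{"dx": 0,"dy": 0,"dz": 0,"roll": 0,"jaw": 0.2},{"dx": 0,"dy": 0,"dz": 0,"roll": 0,"jaw": 0.2},{"dx": 0,"dy": 0,"dz": 0,"roll": 0,"jaw": 0.2},{"dx": 0,"dy": 0,"dz": -10,"roll": 0,"jaw": 0.2},{"dx": 0,"dy": 0,"dz": -25,"roll": 0,"jaw": 0.2},{"dx": 0,"dy": 0,"dz": -30,"roll": 0,"jaw": 0.2},{"dx": 0,"dy": 0,"dz": -15,"roll": 0,"jaw": 0.2},{"dx": 0,"dy": -15,"dz": 0,"roll": 0,"jaw": 0.2},{"dx": 0,"dy": -25,"dz": 0,"roll": 0,"jaw": 0.2},{"dx": 0,"dy": -30,"dz": 0,"roll": 0,"jaw": 0.2}]}}

```text
time_s: 23.43
ee_pos: [0.5545, -0.0629, 0.1647]
eef_rot: [3.141, 0.0, 1.571]
force: [0.4, 0.3, -0.1]
grip_width: 0.0374
grip_force: 0.0
```

Emit:
{"fn": "send_rows", "kwargs": {"rows": [{"dx": 0,"dy": -30,"dz": 0,"roll": 0,"jaw": 0.2},{"dx": 0,"dy": -30,"dz": 0,"roll": 0,"jaw": 0.2},{"dx": 0,"dy": -30,"dz": 0,"roll": 0,"jaw": 0.2},{"dx": 0,"dy": -15,"dz": 0,"roll": 0,"jaw": 0.2},{"dx": 0,"dy": 0,"dz": 0,"roll": 0,"jaw": 0.2},{"dx": 0,"dy": 0,"dz": 0,"roll": 0,"jaw": 0.2},{"dx": 0,"dy": 0,"dz": 0,"roll": 0,"jaw": 0.2}]}}

```text
time_s: 24.02
ee_pos: [0.4507, -0.063, 0.1648]
eef_rot: [3.141, 0.0, 1.57]
force: [0.3, 0.2, 0.4]
grip_width: 0.0378
grip_force: 0.0
```

Run:
```python
from h import *
c=snap('top');P=cloud(c)
for p in[(.6205,.191),(.622,.106),(.6235,.0215),(.625,-.063)]:
    q=P[(np.hypot(P[...,0]-p[0],P[...,1]-p[1])<.04)&(P[...,2]>.05)&(P[...,2]<.13)]
    if len(q):print(p,len(q),((q.max(0)+q.min(0))/2).round(4),q[:,2].max())
a=cv2.resize(c['frame'][140:260,130:390],(780,360),interpolation=2)
s=snap('side')['frame'][110:260,230:480];s=cv2.resize(s,(780,470),interpolation=2)[:240]
cv2.imwrite('pics/f6.png',np.vstack([a,s])[:,:,::-1])
```

```text
(0.6205, 0.191) 433 [0.6187 0.192  0.0869] 0.12292150135501619
(0.622, 0.106) 294 [0.6214 0.1061 0.086 ] 0.1218624879952117
(0.6235, 0.0215) 176 [0.6235 0.0211 0.0878] 0.12357000168866808
(0.625, -0.063) 100 [ 0.6232 -0.0628  0.0877] 0.12410603912606326
```

View pics/f6.png

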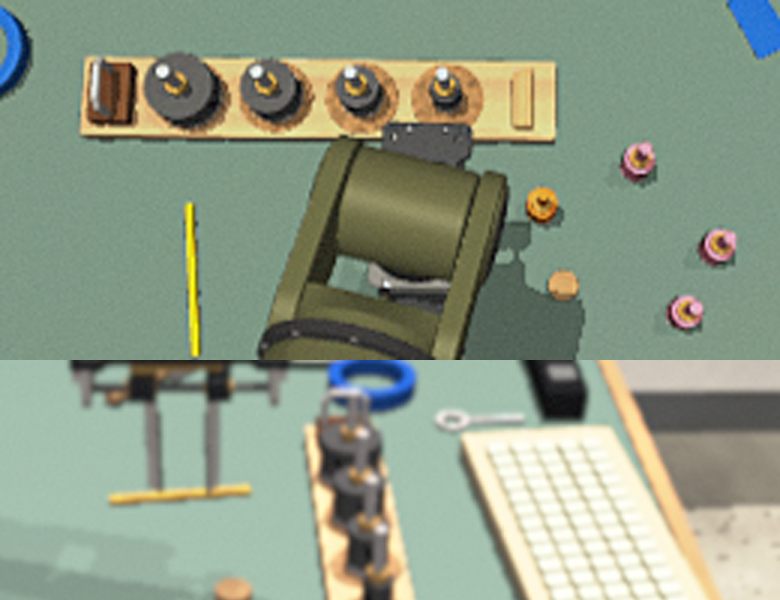

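All four saws stand upright in descending size from the handle, at crop u≈180, 270, 357 and 445. They are centred within about 2 mm, and the arm is clear.

```bash
python3 -c "
from station import *
print(hand_in())"
```

```text
the job is handed in; nothing more can be done
None
```

The four hole saws stand upright, shank up, on their pads in order from largest at the handle to smallest at the far end, each within about 2 mm of its pad centre; the panel and look-alikes were left alone, and the job was handed in at about 24 s.

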